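Step the bench voltage source up four clicks

ROBOT

A 6-joint arm with a two-finger parallel gripper is mounted at the origin on the work surface. World frame = base frame: x ahead of the robot, y to its left, z up, the work surface at z = 0. Lengths are in m, angles in rad, forces in N, time in s.
With the tool pointing down it reaches from about 0.375 to 0.9 m from the base axis. Payload 3.1 kg.
Tool frame: the origin (TCP) lies at the very end of the fingers, on their centre line; the grasp point (between the pads) lies 19 mm behind it (manip.grasp_offset is the distance from the TCP to the grasp point, in m); x points along the fingers, z is the direction in which the jaws open and shut, and the axes are right-handed (so a half turn about x gives the same grasp; the last joint's range is limited). The gripper opens to 85 mm and grips with 20 to 120 N. Pads are 22 mm wide; open, the fingers measure 114 mm over their backs; the gripper's body (76 mm by 85 mm) begins 54 mm behind the grasp point. The pads swing forward as they close: fully open they stand 13 mm farther back than shut.
Start: joints at [-1.468, 0.527, 1.433, -0, 1.181, -0.178], TCP at [0.173, -0.6, 0.203] pointing down, gripper open.
Joint ranges: [-3.08, 3.08], [-0.75, 2.2], [0.22, 2.44], [-1.43, 4.57], [0, 2.65], [-2.85, 2.85]. Speed limits (rad/s): [2.79, 2.79, 3.14, 3.14, 3.14, 3.14].

INTERFACE

Orientations are given as a unit quaternion [x, y, z, w].
In Python, from station import manip gives the robot as it stands.
- The arm moves only by the tool send_rows, never from a script. Its argument "steps" is a list that holds one entry, the list of rows, each a list of 5 numbers: the closure, from 0 (fully open) to 1 (shut), then the shift along the world's x, y, z in m, then the turn about the world's z in rad. A call has 1 to 8 rows; each row is the pose to reach, as a shift and turn from the pose commanded when the call began; what a row does not reach only later rows make up. A row lasts 1/8 s, in which the tool goes at most 62.5 mm and 10.7 degrees, less where a joint would pass 70% of its speed; a pose out of reach is approached as far as the arm can. A call with a gripper value outside its range is refused whole. The fingers move at their own pace and stop on an object; "grip_force" is the grip in N (left out, the last holds). Time passes only in rows, so rows that repeat a pose let the fingers close. It gives the time, the measured TCP pose, the force and the opening at its end, in the units of the state.
- manip.sense(): the state, without advancing time (a new reading comes with each control period).
- manip.snapshot(name): name is "scene" or "top"; returns the picture (420x560x3 uint8, red, green, blue); there is no depth.
- manip.camera_params(name): a dict with "fx", "fy", "cx", "cy" (pixels), "D" ([k1, k2, p1, p2, k3] as OpenCV has them; the pictures are not rectified), "T" (4x4, takes a point from camera to world coordinates). Camera axes: x right, y down, z forward; pixel columns grow to the right and rows downward; lengths in m; the calibration is good to about 2 mm. A picture is of the moment at which its call begins. camera_params takes no time and is no camera call.
- manip.sign_off(): hands the job in, once; it reports no verdict.
The state is a dict: "t": time; "q": joint angles; "qd": joint speeds; "tau": joint torques, N m; "tcp_pos": TCP position; "tool_rot": TCP orientation; "force": force on the tool from outside, world axes, zero at the start; "ft_torque": the same for the moment, N m; "finger_gap": opening from 0.0 (shut) to 1.0 (fully open).
Only numpy, scipy, OpenCV 4.12 (cv2) and the standard library are available. Lean on these libraries where they do the work, as an engineer would, in place of code of your own. Each camera call takes 0.05 s, during which the arm holds its last target.

TASK

On the blue voltage source, turn the large click-stop dial exactly four clicks clockwise (seen from above) from where it stands, by pushing the side of its raised fin with the fingertips; do not pinch the fin. Never let it go past the fourth click, and leave it at rest in that click. Leave the small fine knob and the other things on the bench as they are.

Things in the scene. Friction and masses are not known exactly. Their poses are not given: they have to be found in the camera images.
- source: Step voltage source, a blue steel case 160 (x) x 240 (y) mm, grey flat top panel 72 mm above the bench, fixed. Origin: centre of its underside. On the panel: the large dial, the small fine knob, two binding posts (20 mm tall, at x = +52, y = -45 and -85 mm).
- dial_axis (a point): Point on the dial's vertical axis at the top face of its disc, 75 mm above the bench; at x = 0, y = +45 mm of the source. The dial is a grey disc, 68 mm diameter, 3 mm above the panel, with one raised black radial fin. Ten white ticks on the panel round it mark the stops.
- dial (a joint): Angle of the dial, clockwise seen from above. Ten click stops, at 0, 0.524, 1.047 ... 4.712 rad (every 30 degrees); end stops beyond; starts seated in one of the first four. Leaving a stop takes about 0.1 N m; just past half-way (16 to 18 degrees on) it snaps into the next, let go sooner it springs back or hangs there. At 0 the fin points 135 degrees anticlockwise from the source's +x.
- dial_tip (a point): Point in the fin's mid-plane, 30 mm out from the dial's axis, 16 mm above the panel. The fin is 12 mm thick, 20 mm high above the disc, from 8 mm behind the axis to 32 mm out, a white line on top. The point turns with the dial and shows where the fin points; pushed 25 mm from the axis, about 4 N turns it.
- fine_mark (a point): White mark on the small fine knob (22 mm diameter, 18 mm high, at x = -20, y = -70 mm of the source; turns easily): point 10 mm from the knob's axis, on its top face. Not to be turned.
- meter: Red and black hand multimeter lying loose on the bench, 150 x 75 x 48 mm. Bystander. Origin: centre of its underside.
- tray: Clear plastic open parts box, 120 x 90 x 50 mm, loose. Bystander. Origin: centre of its underside.
- canister: Green metal cylinder standing up, 42 mm diameter, 110 mm tall, loose. Bystander. Origin: centre of its underside.
- cup: White mug, 72 mm diameter, 85 mm tall, loose. Bystander. Origin: centre of its underside.

How it is judged:
By the outcome, as a careful person would: the job done as asked, in the order asked, and still so for the second after the job is handed in, with the robot touching nothing.
It also fails if it takes over 58 s, if anything falls off the work surface, if the arm or the gripper's body presses on something with over 40 N, if the wrist force passes 120 N, or if a joint passes its speed limit or range.

## Working session

There is one attempt and no reset: what is moved stays moved. The work goes in short steps, Python scripts to look and compute and a tool call to move; the robot and the scene stay as the last step left them, time stands still between calls to the robot, and variables do not carry over. Pictures are saved under pics/ and viewed, and the job is handed in when it is done.

Besides the shell and the picture viewer there is one more tool, called after "Emit:" by a JSON object that holds its "name" and its "arguments". send_rows: Moves the arm, as the interface text tells. Its arguments: {"type":"object","properties":{"steps":{"type":"array","items":{"type":"array","items":{"type":"array","items":{"type":"number"}}}},"grip_force":{"type":"number"}},"required":["steps"]}

```bash
mkdir -p pics; ls; python3 - <<'E'
from station import manip
import cv2
print(manip.sense())
for n in("scene","top"):
    im=manip.snapshot(n); cv2.imwrite(f"pics/{n}0.png",im[:,:,::-1]); print({k:(v if k!='T' else [list(map(lambda x:round(x,4),r)) for r in v]) for k,v in manip.camera_params(n).items()})
E
```

```text
pics
{'t': 0.0, 'q': array([-1.46848899e+00,  5.28456091e-01,  1.43390626e+00, -1.17440460e-05,
        1.18139536e+00, -1.78524765e-01]), 'qd': array([ 0.00043866, -0.00018509, -0.00056843, -0.00086451,  0.00153135,
        0.00076096]), 'tau': array([ 1.17570915e-03, -4.42346907e+01, -1.78026885e+01, -2.46782056e-04,
        8.46320938e-03, -6.75486675e-06]), 'tcp_pos': array([ 0.17315141, -0.5997276 ,  0.20233862]), 'tool_rot': array([ 0.42565875,  0.56558015, -0.42454099,  0.56453402]), 'force': array([0.14894785, 0.02141095, 0.08227886]), 'ft_torque': array([0.02449949, 0.00344235, 0.05638814]), 'finger_gap': 1.000898594088795}
{'fx': 499.07016206331934, 'fy': 499.07016206331934, 'cx': 277.33854983545217, 'cy': 206.3155256412963, 'D': array([0.00361567, 0.        , 0.        , 0.        , 0.        ]), 'T': [[np.float64(-0.5631), np.float64(0.5166), np.float64(-0.645), np.float64(1.3332)], [np.float64(0.8264), np.float64(0.3468), np.float64(-0.4437), np.float64(0.4912)], [np.float64(-0.0055), np.float64(-0.7828), np.float64(-0.6222), np.float64(0.8176)], [np.float64(0.0), np.float64(0.0), np.float64(0.0), np.float64(1.0)]]}
{'fx': 492.04867953107913, 'fy': 492.04867953107913, 'cx': 275.8760355039214, 'cy': 218.1334147199142, 'D': array([0.02538666, 0.        , 0.        , 0.        , 0.        ]), 'T': [[np.float64(-0.001), np.float64(-0.9975), np.float64(0.0704), np.float64(0.4799)], [np.float64(-1.0), np.float64(0.0006), np.float64(-0.0055), np.float64(-0.01)], [np.float64(0.0055), np.float64(-0.0704), np.float64(-0.9975), np.float64(1.4563)], [np.float64(0.0), np.float64(0.0), np.float64(0.0), np.float64(1.0)]]}
```

View pics/scene0.png

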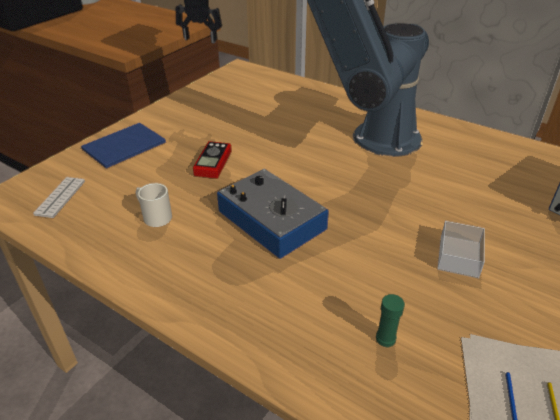

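View pics/top0.png

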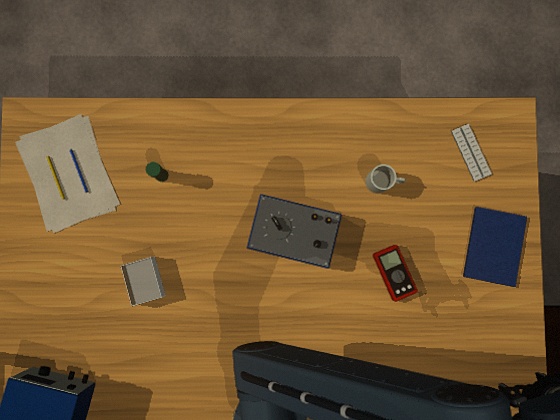

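The source is in the top view around (294,231). The dial is near (278,226), the posts are at (315,217) and (330,219), and the fine knob is at (320,244). Next I'll enlarge it.

```bash
cat > h.py <<'E'
import numpy as np, cv2
from station import manip
def ray(n,uv):
    c=manip.camera_params(n);K=np.array([[c['fx'],0,c['cx']],[0,c['fy'],c['cy']],[0,0,1]])
    p=cv2.undistortPoints(np.array(uv,float).reshape(-1,1,2),K,c['D']).reshape(-1,2)
    d=np.c_[p,np.ones(len(p))]@c['T'][:3,:3].T
    return c['T'][:3,3],d
def plane(n,uv,z):
    o,d=ray(n,uv); return o+d*((z-o[2])/d[:,2])[:,None]
def proj(n,P):
    c=manip.camera_params(n);K=np.array([[c['fx'],0,c['cx']],[0,c['fy'],c['cy']],[0,0,1]])
    Ti=np.linalg.inv(c['T']); return cv2.projectPoints(np.array(P,float).reshape(-1,1,3),cv2.Rodrigues(Ti[:3,:3])[0],Ti[:3,3],K,c['D'])[0].reshape(-1,2)
E
python3 - <<'E'
from h import *
a=cv2.imread('pics/top0.png'); cv2.imwrite('pics/topz.png',cv2.resize(a[180:280,235:355],None,fx=6,fy=6,interpolation=cv2.INTER_CUBIC)) 
b=cv2.imread('pics/scene0.png'); cv2.imwrite('pics/scz.png',cv2.resize(b[165:257,210:334],None,fx=6,fy=6,interpolation=cv2.INTER_CUBIC))
E
```

```text
(no output)
```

View pics/topz.png

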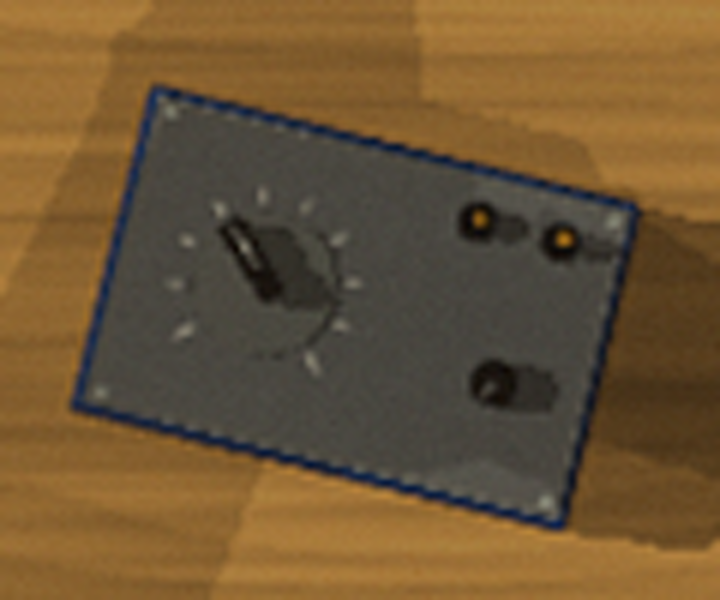

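View pics/scz.png

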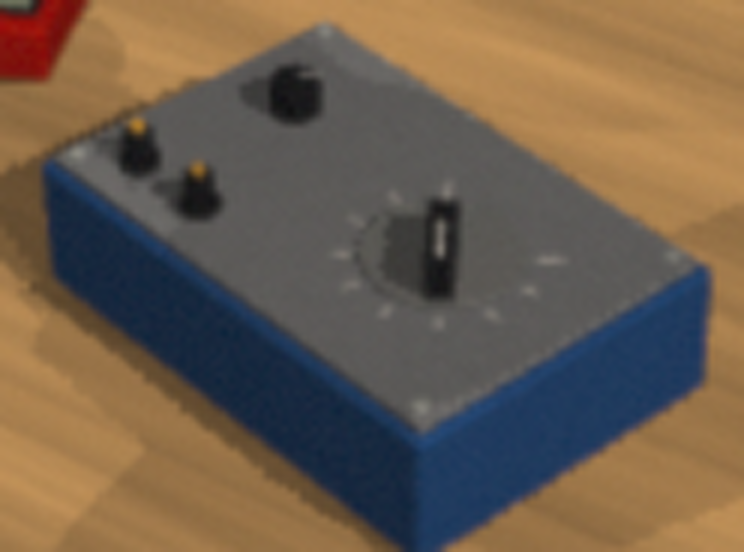

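```bash
python3 - <<'E'
from h import *
def full(z): return (np.array(z,float)+.5)/6-.5+[235,180]
P=plane('top',full([(155,90),(635,205),(565,525),(75,408)]),.072)  # +x+y, +x-y, -x-y, -x+y
c=P.mean(0);print(P.round(4),c.round(4))
yv=(P[0]+P[3]-P[1]-P[2])/2; xv=(P[0]+P[1]-P[2]-P[3])/2
print(np.linalg.norm(xv),np.linalg.norm(yv), np.degrees(np.arctan2(xv[1],xv[0])),np.degrees(np.arctan2(-yv[0],yv[1])))
th=np.arctan2(xv[1]-yv[0],xv[0]+yv[1]); th=np.arctan2(xv[1]*1-yv[0]*1,xv[0]+yv[1])
R=np.array([[np.cos(th),-np.sin(th)],[np.sin(th),np.cos(th)]])
ax=c[:2]+R@[0,.045]; print('th',np.degrees(th),'axis',ax.round(4))
T=plane('top',full([(183,330),(175,285),(187,240),(220,210),(263,195),(307,205),(340,238),(353,283),(341,325),(313,362)]),.072)
for t in T: 
  d=R.T@(t[:2]-ax); print(np.degrees(np.arctan2(d[1],d[0])).round(1),np.linalg.norm(d).round(4))
F=plane('top',full([(228,222),(272,298)]),.095); d=R.T@(F[0]-F[1])[:2]; print('fin', np.degrees(np.arctan2(d[1],d[0])),F)
S=plane('scene',(np.array([(325,28),(45,163),(420,435),(708,268)])+.5)/6-.5+[210,165],.072);print(S.round(4),S.mean(0))
for n,p in [('dialtick',T.mean(0))]:print(p)
E
```

```text
[[ 0.6444  0.026   0.072 ]
 [ 0.5898 -0.1998  0.072 ]
 [ 0.44   -0.1656  0.072 ]
 [ 0.4947  0.0633  0.072 ]] [ 0.5422 -0.069   0.072 ]
0.15393869983271988 0.23383447556122838 -13.423976208766533 -13.504714056979456
th -13.472662642238049 axis [ 0.5527 -0.0253]
133.0 0.0437
104.1 0.0418
73.7 0.0417
44.1 0.0405
14.1 0.0419
-15.1 0.0424
-45.3 0.0418
-75.9 0.0418
-104.6 0.0409
-134.5 0.0432
fin 43.44483370420908 [[ 0.58023022 -0.00838105  0.095     ]
 [ 0.54504863 -0.02867037  0.095     ]]
[[ 0.4499 -0.1592  0.072 ]
 [ 0.5958 -0.1982  0.072 ]
 [ 0.6485  0.0258  0.072 ]
 [ 0.5029  0.0652  0.072 ]] [ 0.54927767 -0.06658067  0.072     ]
[ 0.56061664 -0.02722328  0.072     ]
```

```bash
python3 - <<'E'
from h import *
from scipy.spatial.transform import Rotation as Ro
s=manip.sense(); R=Ro.from_quat(s['tool_rot']).as_matrix(); print(R.round(3)); print('z ang',np.degrees(np.arctan2(R[1,2],R[0,2])))
ax=np.array([.5545,-.0245])
u=np.array([np.cos(np.radians(31.5)),np.sin(np.radians(31.5))]);n=np.array([-u[1],u[0]])
p=ax+.027*u+.027*n; print(p,p-s['tcp_pos'][:2])
E
```

```text
[[-0.     0.961  0.277]
 [ 0.002  0.277 -0.961]
 [-1.     0.    -0.002]]
z ang -73.91005585019072
[0.56341382 0.01262875] [0.39025774 0.61241248]
```

Emit:
{"name": "send_rows", "arguments": {"steps": [[[1, 0.03, 0.05, 0, 0.15], [1, 0.06, 0.1, 0, 0.3], [1, 0.09, 0.15, 0, 0.45], [1, 0.12, 0.2, 0, 0.6], [1, 0.15, 0.25, 0, 0.75], [1, 0.18, 0.3, 0, 0.9], [1, 0.21, 0.35, 0, 1.05], [1, 0.24, 0.4, 0, 1.2]]], "grip_force": 40}}

```text
t: 1.1
tcp_pos: [0.4138, -0.1988, 0.2032]
tool_rot: [0.03, 0.706, -0.03, 0.706]
force: [0.5, -0.3, -0.7]
finger_gap: 0.0
```

Emit:
{"name": "send_rows", "arguments": {"steps": [[[1, 0.035, 0.05, 0, 0.16], [1, 0.07, 0.1, 0, 0.32], [1, 0.11, 0.155, 0, 0.48], [1, 0.15, 0.211, -0.02, 0.64], [1, 0.15, 0.211, -0.06, 0.64], [1, 0.15, 0.211, -0.06, 0.64]]]}}

```text
t: 1.85
tcp_pos: [0.5604, 0.0122, 0.14]
tool_rot: [-0.192, 0.683, 0.194, 0.677]
force: [-0.3, 0.1, -0.0]
finger_gap: 0.004
```

```bash
python3 - <<'E'
from h import *
from scipy.spatial.transform import Rotation as Ro
s=manip.sense();R=Ro.from_quat(s['tool_rot']).as_matrix(); p=s['tcp_pos'];print(p,np.degrees(np.arctan2(R[1,2],R[0,2])),s['q'].round(2))
for n in("scene","top"):
    im=np.ascontiguousarray(manip.snapshot(n)[:,:,::-1]); cv2.imwrite(f"pics/{n}1.png",im)
    uv=proj(n,[p])[0]; print(n,uv)
    x0,y0=(int(uv[0])-60,int(uv[1])-45); z=cv2.resize(im[y0:y0+90,x0:x0+120],None,fx=6,fy=6,interpolation=cv2.INTER_CUBIC)
    q=((uv-[x0,y0]+.5)*6).astype(int); cv2.circle(z,tuple(map(int,q)),4,(0,0,255),1); cv2.imwrite(f"pics/{n}1z.png",z); print(x0,y0)
E
```

```text
[0.56035734 0.0122143  0.14001443] 31.657259461884298 [-0.18  0.53  1.65 -0.    0.97 -0.73]
scene [296.31904741 190.91767362]
236 145
top [264.88044569 222.74928062]
204 177
```

View pics/scene1z.png

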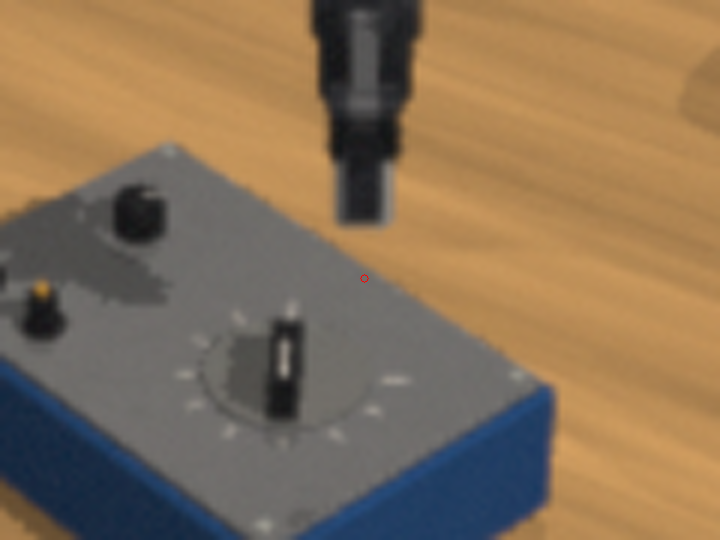

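View pics/top1z.png

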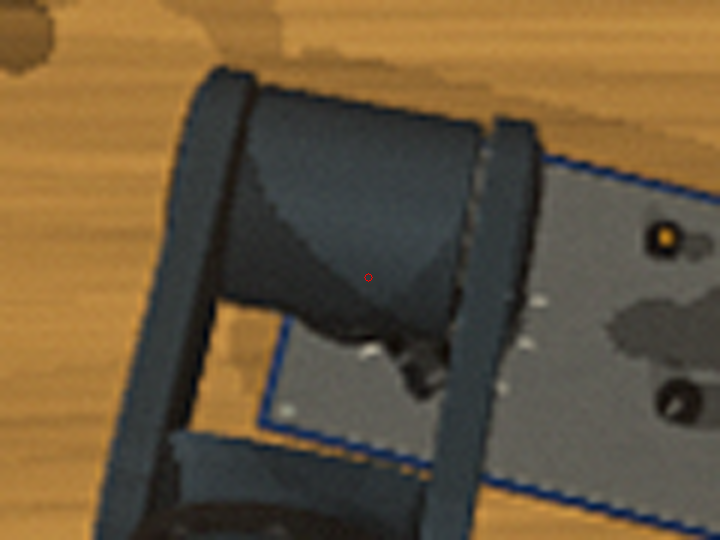

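The scene view shows the fingertip at about (296,182), but the calibration puts the TCP at (296,191). That's a 9 px mismatch, so I'll check it against the start picture and a fresh one.

```bash
python3 - <<'E'
from h import *
print(proj('scene',[[.17315,-.59973,.2023],[.17315,-.59973,.2153]]))
s=manip.sense();print(s['t'],s['tcp_pos'],s['qd'].round(3))
im=manip.snapshot('scene')[:,:,::-1]
old=cv2.imread('pics/scene0.png')
z=np.hstack([cv2.resize(old[0:90,150:250],None,fx=4,fy=4),cv2.resize(im[110:200,240:340],None,fx=4,fy=4)]);cv2.imwrite('pics/cmp.png',z)
for Z in(.14,.15,.16,.165): print(Z,proj('scene',[[s['tcp_pos'][0],s['tcp_pos'][1],Z]]))
E
```

```text
[[201.6245117   52.99167346]
 [201.21968131  49.05505565]]
1.95 [0.5626596  0.01013591 0.14334795] [-0.018 -0.033 -0.018  0.001 -0.009  0.   ]
0.14 [[294.99957746 191.12171849]]
0.15 [[295.07273196 187.56728546]]
0.16 [[295.14670649 183.97332323]]
0.165 [[295.18400561 182.16131075]]
```

View pics/cmp.png

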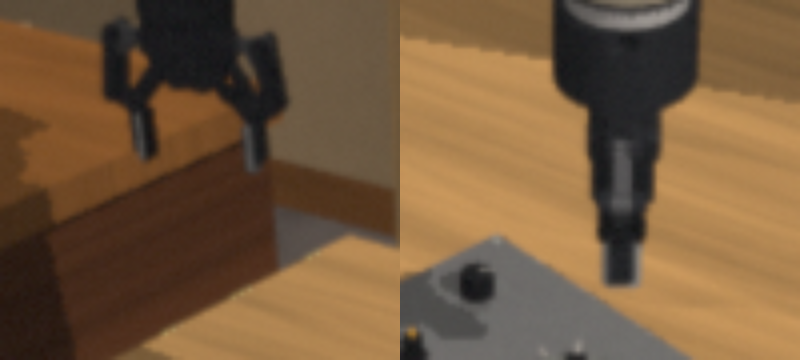

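```bash
python3 - <<'E'
from h import *
print(manip.grasp_offset, [a for a in dir(manip) if a[0]!='_'])
print(proj('scene',[[0,0,0],[.1,0,0],[0,.1,0],[0,0,.3]]).round(1))
print(proj('top',[[0,0,0],[.1,0,0]]).round(1))
im=cv2.imread('pics/scene0.png');cv2.imwrite('pics/base.png',cv2.resize(im[0:170,300:460],None,fx=3.5,fy=3.5))
E
```

```text
0.0187 ['PlanningError', 'camera_params', 'grasp_offset', 'sense', 'sign_off', 'snapshot']
[[387.2 137.4]
 [373.4 151.4]
 [417.2 146.6]
 [401.4  44.4]]
[[269.8 420.5]
 [269.8 384.8]]
```

View pics/base.png

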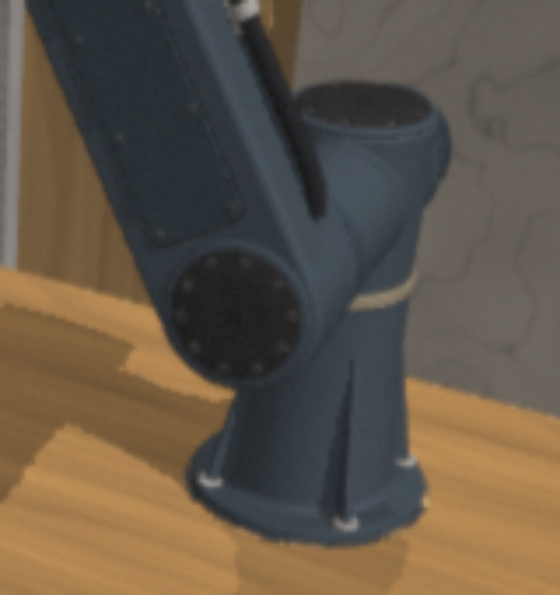

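Emit:
{"name": "send_rows", "arguments": {"steps": [[[1, 0, 0, -0.03, 0], [1, 0, 0, -0.055, 0], [1, 0, 0, -0.058, 0], [1, 0, 0, -0.058, 0], [1, 0, 0, -0.058, 0]]]}}

```text
t: 2.62
tcp_pos: [0.5643, 0.01, 0.0869]
tool_rot: [-0.192, 0.68, 0.191, 0.682]
force: [-0.3, -0.2, -0.9]
finger_gap: -0.001
```

```bash
cat > look.py <<'E'
from h import *
import sys
from scipy.spatial.transform import Rotation as Ro
k=sys.argv[1]
s=manip.sense();R=Ro.from_quat(s['tool_rot']).as_matrix(); p=s['tcp_pos'];print(s['t'],p.round(4),'ang',np.degrees(np.arctan2(R[1,2],R[0,2])).round(1),'f',s['force'].round(1),s['ft_torque'].round(2),s['qd'].round(2),'gap',s['finger_gap'])
im=np.ascontiguousarray(manip.snapshot('scene')[:,:,::-1]); cv2.imwrite(f"pics/s{k}.png",im)
cv2.imwrite(f"pics/s{k}z.png",cv2.resize(im[155:245,225:335],None,fx=6,fy=6,interpolation=cv2.INTER_CUBIC))
E
python3 look.py 2
```

```text
2.625 [0.5643 0.01   0.0869] ang 31.5 f [-0.3 -0.2 -0.9] [-0.01  0.01 -0.04] [ 0.01  0.    0.    0.   -0.    0.  ] gap -0.0013316376307978568
```

View pics/s2z.png

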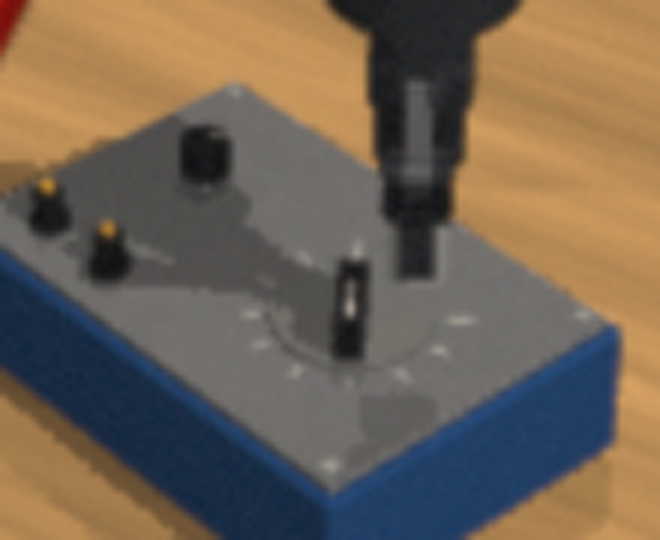

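Emit:
{"name": "send_rows", "arguments": {"steps": [[[1, 0.004, -0.006, 0, 0], [1, 0.006, -0.01, 0, 0], [1, 0.0075, -0.012, 0, 0], [1, 0.0075, -0.012, 0, 0]]]}}

```text
t: 3.18
tcp_pos: [0.5709, -0.0017, 0.0852]
tool_rot: [-0.192, 0.681, 0.192, 0.681]
force: [-0.7, -0.6, -0.2]
finger_gap: 0.0
```

```bash
python3 look.py 3
```

```text
3.175 [ 0.5709 -0.0017  0.0852] ang 31.5 f [-0.7 -0.6 -0.2] [0.02 0.01 0.05] [0.01 0.   0.01 0.   0.   0.  ] gap 1.7283167529012077e-06
```

View pics/s3z.png

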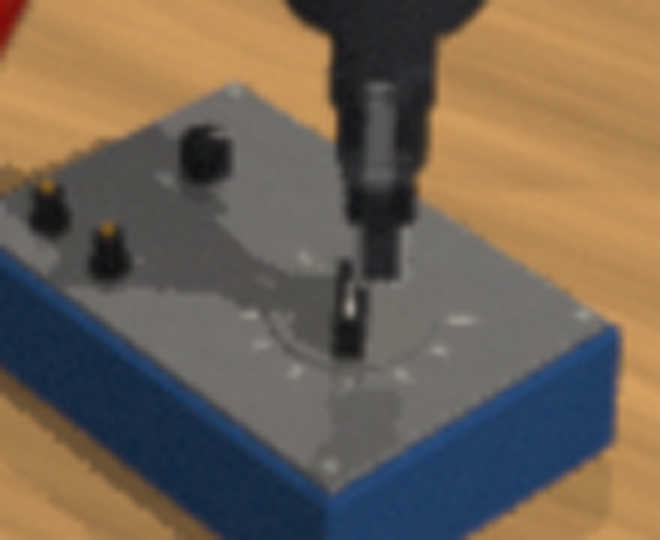

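The finger overlaps the fin in the picture, the force is about zero and the fin hasn't moved. That means the real tip is above the fin. I'll back off and go lower.

Emit:
{"name": "send_rows", "arguments": {"steps": [[[1, -0.004, 0.006, 0, 0], [1, -0.0075, 0.012, 0, 0], [1, -0.0075, 0.012, -0.007, 0], [1, -0.0075, 0.012, -0.007, 0]]]}}

```text
t: 3.72
tcp_pos: [0.5627, 0.0108, 0.0776]
tool_rot: [-0.192, 0.681, 0.192, 0.68]
force: [-0.1, -0.3, -0.5]
finger_gap: 0.003
```

Emit:
{"name": "send_rows", "arguments": {"steps": [[[1, 0, 0, -0.002, 0], [1, 0, 0, -0.004, 0], [1, 0, 0, -0.004, 0]]]}}

```text
t: 4.1
tcp_pos: [0.5632, 0.0104, 0.0741]
tool_rot: [-0.192, 0.681, 0.192, 0.68]
force: [-0.5, 0.0, -0.2]
finger_gap: 0.003
```

Emit:
{"name": "send_rows", "arguments": {"steps": [[[1, 0, 0, -0.002, 0], [1, 0, 0, -0.004, 0], [1, 0, 0, -0.004, 0]]]}}

```text
t: 4.47
tcp_pos: [0.5631, 0.0105, 0.0701]
tool_rot: [-0.192, 0.681, 0.192, 0.68]
force: [-0.6, -0.2, -0.6]
finger_gap: 0.002
```

```bash
python3 look.py 4
```

```text
4.475 [0.5631 0.0105 0.0701] ang 31.5 f [-0.6 -0.2 -0.6] [ 0.03 -0.   -0.04] [ 0. -0. -0. -0.  0.  0.] gap 0.0022774559138170948
```

View pics/s4z.png

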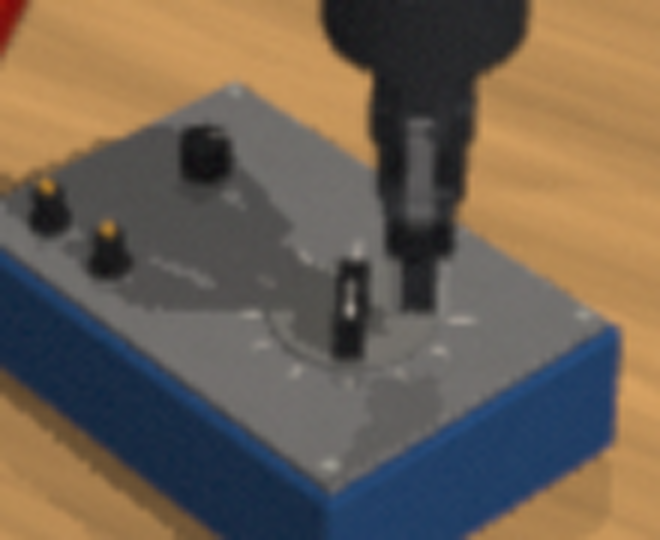

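```bash
python3 - <<'E'
from h import *
for Z in(.07,.08,.085,.09,.095,.1): print(Z,(proj('scene',[[.5631,.0105,Z]])[0]).round(1))
# fin outer top / dial axis top
print(((proj('scene',[[.5527,-.0253,.075],[.5527,-.0253,.095]])-[225,155]+.5)*6).round(0))
E
```

```text
0.07 [294.5 215.1]
0.08 [294.6 211.8]
0.085 [294.6 210.1]
0.09 [294.7 208.5]
0.095 [294.7 206.8]
0.1 [294.7 205.1]
[[359. 308.]
 [359. 269.]]
```

Emit:
{"name": "send_rows", "arguments": {"steps": [[[1, 0, 0, -0.002, 0], [1, 0, 0, -0.004, 0], [1, 0, 0, -0.004, 0]]]}}

```text
t: 4.9
tcp_pos: [0.563, 0.0105, 0.0661]
tool_rot: [-0.192, 0.681, 0.192, 0.68]
force: [0.1, -0.4, -0.6]
finger_gap: 0.001
```

Emit:
{"name": "send_rows", "arguments": {"steps": [[[1, 0, 0, -0.002, 0], [1, 0, 0, -0.004, 0], [1, 0, 0, -0.004, 0]]]}}

```text
t: 5.28
tcp_pos: [0.563, 0.0105, 0.0621]
tool_rot: [-0.192, 0.681, 0.192, 0.68]
force: [0.2, -0.6, -0.1]
finger_gap: -0.001
```

Emit:
{"name": "send_rows", "arguments": {"steps": [[[1, 0, 0, -0.001, 0], [1, 0, 0, -0.003, 0], [1, 0, 0, -0.003, 0]]]}}

```text
t: 5.65
tcp_pos: [0.5631, 0.0105, 0.0591]
tool_rot: [-0.192, 0.681, 0.192, 0.68]
force: [0.6, 0.5, -0.1]
finger_gap: -0.001
```

```bash
python3 look.py 5
```

```text
5.65 [0.5631 0.0105 0.0591] ang 31.5 f [ 0.6  0.5 -0.1] [-0.02 -0.02  0.01] [-0. -0. -0. -0.  0. -0.] gap -0.00122952525919651
```

View pics/s5z.png

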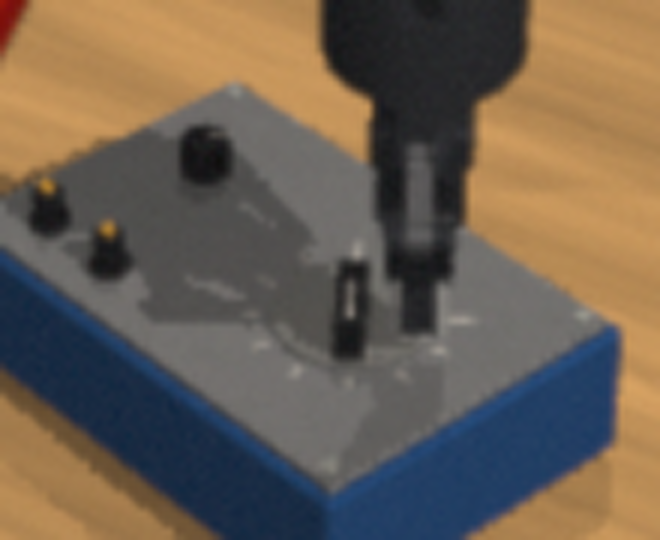

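Emit:
{"name": "send_rows", "arguments": {"steps": [[[1, 0.004, -0.006, 0, 0], [1, 0.006, -0.01, 0, 0], [1, 0.0075, -0.012, 0, 0], [1, 0.0075, -0.012, 0, 0]]]}}

```text
t: 6.2
tcp_pos: [0.5714, -0.0012, 0.0594]
tool_rot: [-0.192, 0.68, 0.192, 0.681]
force: [1.0, 2.6, 0.5]
finger_gap: 0.001
```

```bash
python3 look.py 6
```

```text
6.2 [ 0.5714 -0.0012  0.0594] ang 31.5 f [1.  2.6 0.5] [ 0.48 -0.17  0.  ] [-0.   -0.    0.   -0.01 -0.    0.  ] gap 0.0008384981561523466
```

View pics/s6z.png

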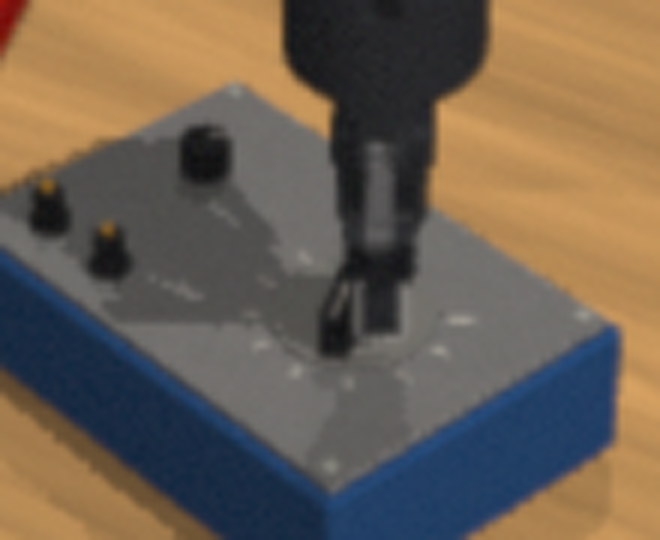

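Contact is made: 2.8 N, and the fin has turned about 11°. The geometry agrees with my axis estimate. Next I'll compute the arc poses.

```bash
cat > arc.py <<'E'
from h import *
import sys
from scipy.spatial.transform import Rotation as Ro
# args: n-offset mm, then phis
s=manip.sense();R=Ro.from_quat(s['tool_rot']).as_matrix(); p=s['tcp_pos']
a0=np.degrees(np.arctan2(R[1,2],R[0,2])); A=np.array([.5535,-.025])
f=np.radians(a0);u=np.array([np.cos(f),np.sin(f)]);n=np.array([-u[1],u[0]])
print('now ang',a0.round(1),'rad/off mm',(1e3*np.array([(p[:2]-A)@u,(p[:2]-A)@n])).round(1))
off=float(sys.argv[1])/1e3
for ph in map(float,sys.argv[2:]):
    f=np.radians(ph);u=np.array([np.cos(f),np.sin(f)]);n=np.array([-u[1],u[0]])
    d=A+.027*u+off*n-p[:2]; print(ph,d.round(4),np.radians(ph-a0).round(3))
E
python3 arc.py 17 25 20 16 12 9 6.5
```

```text
now ang 31.5 rad/off mm [27.5 10.9]
25.0 [-0.0005  0.0031] -0.113
20.0 [0.0018 0.0015] -0.201
16.0 [0.0035 0.0001] -0.27
12.0 [ 0.0051 -0.0014] -0.34
9.0 [ 0.0063 -0.0027] -0.393
6.5 [ 0.0072 -0.0037] -0.436
```

Emit:
{"name": "send_rows", "arguments": {"steps": [[[1, 0.001, 0.002, 0, -0.11], [1, 0.002, 0.0015, 0, -0.2], [1, 0.0035, 0, 0, -0.27], [1, 0.005, -0.0015, 0, -0.34], [1, 0.0065, -0.0027, 0, -0.39], [1, 0.0072, -0.0037, 0, -0.435], [1, 0.0072, -0.0037, 0, -0.435]]]}}

```text
t: 7.12
tcp_pos: [0.578, -0.0059, 0.0593]
tool_rot: [-0.041, 0.706, 0.041, 0.706]
force: [-0.1, -0.2, -0.5]
finger_gap: 0.004
```

```bash
python3 look.py 7; python3 arc.py 17 6.5
```

```text
7.125 [ 0.578  -0.0059  0.0593] ang 6.6 f [-0.1 -0.2 -0.5] [ 0.01 -0.04  0.04] [ 0.   -0.    0.    0.01  0.   -0.01] gap 0.003729899623851006
now ang 6.6 rad/off mm [26.5 16.3]
6.5 [0.0005 0.0007] -0.002
```

View pics/s7z.png

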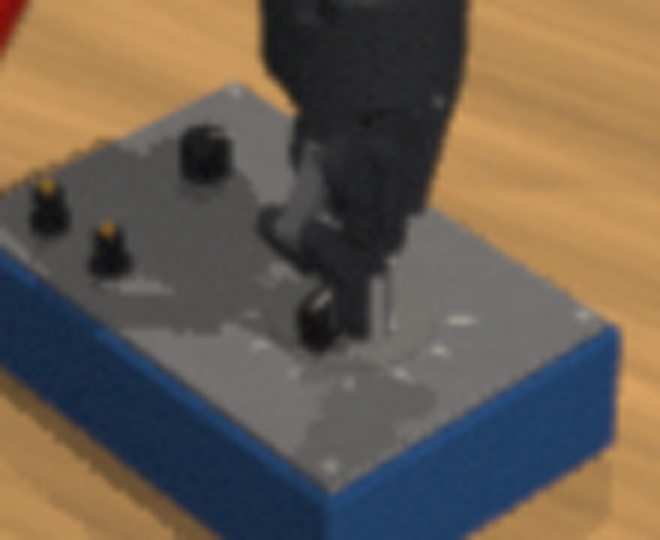

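```bash
python3 - <<'E'
from h import *
for k in range(3,9):
    f=np.radians(31.5-30*(k-3)); p=np.array([.5535,-.025]); o=p+.032*np.array([np.cos(f),np.sin(f)]);i=p-.008*np.array([np.cos(f),np.sin(f)])
    print(k,((proj('scene',[[*i,.095],[*o,.095],[*o,.075]])-[225,155]+.5)*6).round(0).tolist())
E
python3 arc.py 17 2 -3 -8 -12 -16 -20 -23.5
```

```text
3 [[359.0, 258.0], [356.0, 321.0], [355.0, 361.0]]
4 [[369.0, 260.0], [315.0, 313.0], [315.0, 353.0]]
5 [[377.0, 264.0], [286.0, 293.0], [287.0, 333.0]]
6 [[379.0, 270.0], [278.0, 268.0], [278.0, 308.0]]
7 [[376.0, 277.0], [291.0, 244.0], [291.0, 283.0]]
8 [[368.0, 281.0], [321.0, 227.0], [322.0, 266.0]]
now ang 6.6 rad/off mm [26.5 16.3]
2.0 [ 0.002  -0.0013] -0.081
-3.0 [ 0.0034 -0.0037] -0.168
-8.0 [ 0.0047 -0.0062] -0.255
-12.0 [ 0.0055 -0.0083] -0.325
-16.0 [ 0.0062 -0.0104] -0.395
-20.0 [ 0.0068 -0.0125] -0.465
-23.5 [ 0.0071 -0.0144] -0.526
```

The fin's outer end is at (318,330–350) in the zoom, which matches the prediction for stop 4. That's click 1; now click 2.

Emit:
{"name": "send_rows", "arguments": {"steps": [[[1, 0.002, -0.0013, 0, -0.08], [1, 0.0034, -0.0037, 0, -0.17], [1, 0.0047, -0.0062, 0, -0.255], [1, 0.0055, -0.0083, 0, -0.325], [1, 0.0062, -0.0104, 0, -0.395], [1, 0.0068, -0.0125, 0, -0.465], [1, 0.0071, -0.0144, 0, -0.525], [1, 0.0071, -0.0144, 0, -0.525]]]}}

```text
t: 8.18
tcp_pos: [0.585, -0.0199, 0.0593]
tool_rot: [0.143, 0.692, -0.144, 0.692]
force: [-0.3, -0.0, 0.2]
finger_gap: 0.001
```

```bash
python3 look.py 8; python3 arc.py 17 -28 -33 -38 -42 -46 -50 -53.5
```

```text
8.175 [ 0.585  -0.0199  0.0593] ang -23.4 f [-0.3 -0.   0.2] [ 0.03 -0.03  0.06] [ 0.    0.    0.    0.    0.   -0.01] gap 0.0007832468199072073
now ang -23.4 rad/off mm [26.8 17.3]
-28.0 [ 0.0004 -0.0029] -0.08
-33.0 [ 0.0005 -0.0057] -0.167
-38.0 [ 0.0003 -0.0085] -0.255
-42.0 [-0.     -0.0107] -0.324
-46.0 [-0.0005 -0.0129] -0.394
-50.0 [-0.0011 -0.015 ] -0.464
-53.5 [-0.0017 -0.0168] -0.525
```

View pics/s8z.png

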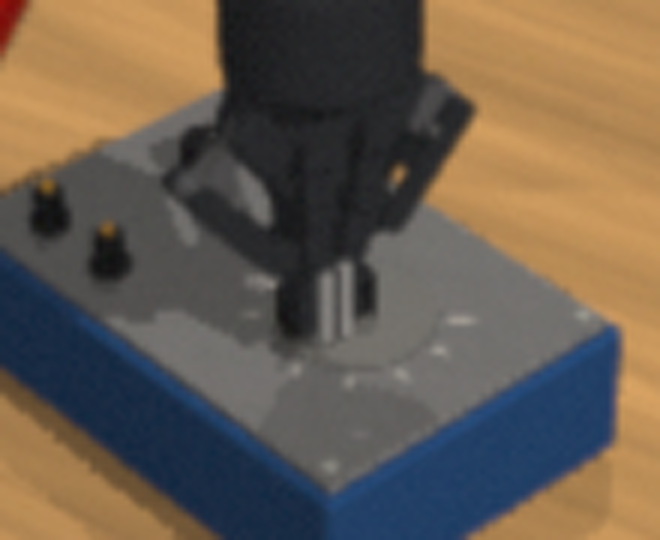

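The fin end is at about (285,335), as predicted for stop 5. Click 2 is done; now click 3.

Emit:
{"name": "send_rows", "arguments": {"steps": [[[1, 0.0004, -0.0029, 0, -0.08], [1, 0.0005, -0.0057, 0, -0.17], [1, 0.0003, -0.0085, 0, -0.255], [1, 0, -0.0107, 0, -0.325], [1, -0.0005, -0.0129, 0, -0.395], [1, -0.0011, -0.015, 0, -0.465], [1, -0.0017, -0.0168, 0, -0.525], [1, -0.0017, -0.0168, 0, -0.525]]]}}

```text
t: 9.22
tcp_pos: [0.5832, -0.0365, 0.0593]
tool_rot: [0.318, 0.632, -0.318, 0.631]
force: [0.4, 0.5, -0.2]
finger_gap: 0.0
```

```bash
python3 look.py 9; python3 arc.py 17 -58 -63 -68 -72 -76 -79 -82
```

```text
9.225 [ 0.5832 -0.0365  0.0593] ang -53.5 f [ 0.4  0.5 -0.2] [ 0.02 -0.05 -0.02] [ 0.    0.   -0.    0.    0.   -0.01] gap 4.528430380735897e-05
now ang -53.5 rad/off mm [26.9 17.1]
-58.0 [-0.001  -0.0025] -0.079
-63.0 [-0.0024 -0.0049] -0.166
-68.0 [-0.0039 -0.0073] -0.254
-72.0 [-0.0053 -0.009 ] -0.323
-76.0 [-0.0067 -0.0107] -0.393
-79.0 [-0.0079 -0.0119] -0.446
-82.0 [-0.0092 -0.013 ] -0.498
```

View pics/s9z.png

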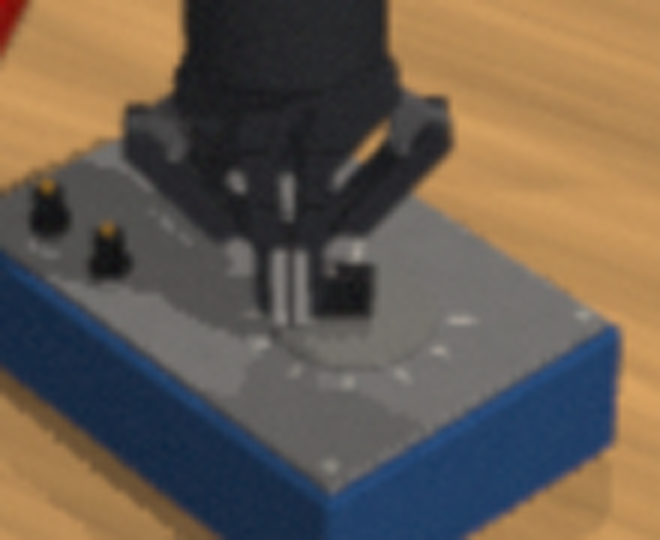

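The fin lies level with its inner end at (373,268–315), which is stop 6. Click 3 is done; now the last click.

Emit:
{"name": "send_rows", "arguments": {"steps": [[[1, -0.001, -0.0025, 0, -0.08], [1, -0.0024, -0.0049, 0, -0.165], [1, -0.0039, -0.0073, 0, -0.255], [1, -0.0053, -0.009, 0, -0.325], [1, -0.0067, -0.0107, 0, -0.395], [1, -0.0079, -0.0119, 0, -0.445], [1, -0.0092, -0.013, 0, -0.5], [1, -0.0092, -0.013, 0, -0.5]]]}}

```text
t: 10.28
tcp_pos: [0.574, -0.0493, 0.0593]
tool_rot: [0.464, 0.533, -0.464, 0.533]
force: [-0.7, -0.5, 0.0]
finger_gap: 0.004
```

```bash
python3 look.py 10; python3 arc.py 27 -75
```

```text
10.275 [ 0.574  -0.0493  0.0593] ang -82.1 f [-0.7 -0.5  0. ] [ 0.04 -0.01 -0.01] [ 0.    0.   -0.    0.   -0.   -0.01] gap 0.003637885280558167
now ang -82.1 rad/off mm [27.  17.1]
-75.0 [0.0124 0.0053] 0.124
```

View pics/s10z.png

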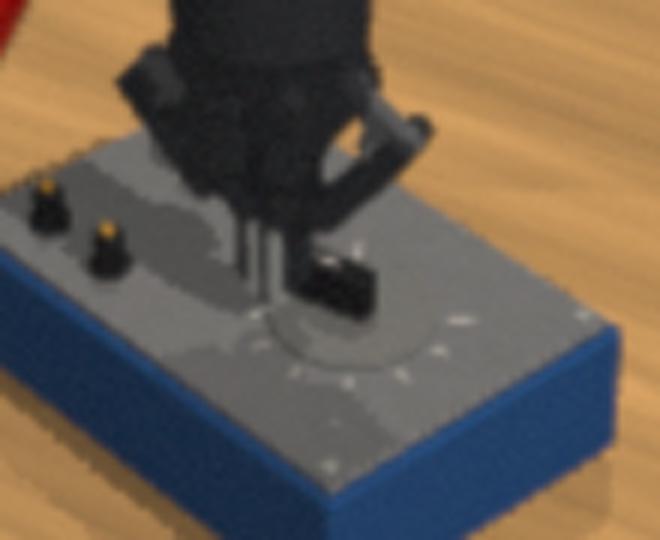

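The fin now slopes up to the left, as it should at stop 7. I'll back straight off, lift, and clear the view.

Emit:
{"name": "send_rows", "arguments": {"steps": [[[1, 0.008, 0.001, 0, 0], [1, 0.02, 0.003, 0, 0], [1, 0.03, 0.004, 0.01, 0], [1, 0.03, 0.004, 0.05, 0], [1, 0.03, 0.004, 0.1, 0], [1, 0.03, 0.004, 0.14, 0], [1, 0.03, -0.05, 0.14, 0], [1, 0.03, -0.11, 0.14, 0]]]}}

```text
t: 11.32
tcp_pos: [0.6056, -0.1597, 0.2016]
tool_rot: [0.464, 0.532, -0.464, 0.535]
force: [0.1, 0.5, -0.8]
finger_gap: -0.001
```

Emit:
{"name": "send_rows", "arguments": {"steps": [[[1, -0.03, -0.05, 0, 0], [1, -0.06, -0.1, 0, 0], [1, -0.09, -0.15, 0, 0], [1, -0.12, -0.2, 0, 0], [1, -0.15, -0.25, 0, 0], [1, -0.18, -0.3, 0, 0], [1, -0.2, -0.34, 0, 0], [1, -0.2, -0.34, 0, 0]]]}}

```text
t: 12.32
tcp_pos: [0.4028, -0.5034, 0.2001]
tool_rot: [0.466, 0.531, -0.467, 0.533]
force: [-0.3, 0.5, -0.3]
finger_gap: 0.005
```

```bash
python3 look.py 11; python3 - <<'E'
from h import *
im=np.ascontiguousarray(manip.snapshot('top')[:,:,::-1]);cv2.imwrite('pics/top11.png',im); cv2.imwrite('pics/top11z.png',cv2.resize(im[180:280,235:355],None,fx=6,fy=6,interpolation=cv2.INTER_CUBIC))
E
```

```text
12.325 [ 0.4028 -0.5034  0.2001] ang -82.5 f [-0.3  0.5 -0.3] [-0.04  0.01 -0.01] [ 0.06 -0.02  0.05  0.03  0.02  0.02] gap 0.004526617088714198
```

View pics/top11z.png

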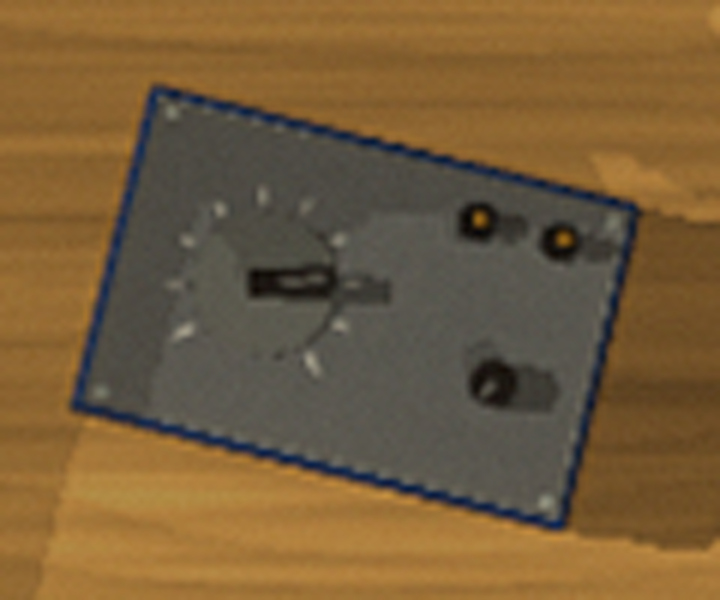

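View pics/s11.png

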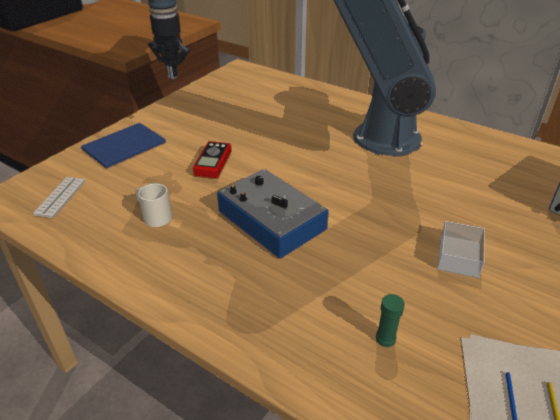

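The fin runs from (248,284) to (337,282) in the zoomed top view and points straight at the eighth tick, stop 7. That is four clicks on from stop 3. The fine knob's mark is unchanged, and the other things look the same as before.

```bash
python3 -c "
from station import manip
print(manip.sign_off())"
```

```text
the job is handed in; nothing more can be done
None
```

The large dial is four clicks clockwise from where it stood, from stop 3 to stop 7, and the job is handed in. I pushed the side of the fin with the closed fingertips, one click at a time, and never pinched it. I then backed the arm well clear.

**Last checks:**
- The top view shows the fin pointing at about −89° in the world frame; stop 7 is expected at −88.5°.
- Contact force was about zero after each click, so the dial had snapped home each time.
- The fine knob's mark looks the same as at the start, and the other things appear unmoved in the scene view.
- The robot's clock was at about 12.4 s.

**Disagreements:**
- **Tip height:** the real fingertip sat roughly 23 mm above the reported TCP. A first push test passed over the fin without touching it, so I set the working height from the pictures and the contact force.
- **Camera views:** the two views put the centre of the source about 7 mm apart. I used a value close to the top view's, and contact with the fin agreed with it.

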